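# Take the latched filter cartridge out of its dock

## Robot

A 6-joint arm with a two-finger parallel gripper is mounted at the origin on the work surface. World frame = base frame: x ahead of the robot, y to its left, z up, the work surface at z = 0. Lengths are in m, angles in degrees, forces in N, time in s.
With the tool pointing down it reaches from about 0.325 to 0.775 m from the base axis. Payload 5.5 kg.
Tool frame: the origin (TCP) lies at the centre of the arm's flange, where the gripper is bolted on; the fingertips stand 182 mm ahead of it and the grasp point (between the pads) lies 163 mm ahead of it; z points along the fingers, y is the direction in which the jaws open and shut (so a half turn about z gives the same grasp; the last joint's range is limited). The gripper opens to 88 mm and grips with 3 to 60 N. Pads are 20 mm wide; open, the fingers measure 115 mm over their backs; the gripper's body (75 mm by 178 mm) begins 61 mm behind the grasp point.
Start: joints at [72.554, 5.22, 70.514, -0, 104.267, -3.249], TCP at [0.147, 0.582, 0.405] pointing down, gripper open.
Joint ranges: [-164.24, 164.24], [-49.07, 125.15], [9.68, 141.18], [-86.29, 266.29], [3.28, 154.24], [-151.56, 151.56]. Speed limits (degrees/s): [147.25, 147.25, 172.46, 180, 180, 180].

## Interface

Orientations are given as [roll, pitch, yaw] about the fixed x, y, z axes, in that order (R = Rz(yaw) Ry(pitch) Rx(roll)).
In Python, from station import r gives the robot as it stands. The module is installed in compiled form; this text tells all that it offers. Calls block until the motion is done:
- r.reach(position, orientation): joint-space move of the TCP to a pose.
- r.servo_line(position, rotation=None, speed=0.15): straight line of the TCP; rotation=None keeps the orientation; speed is the mean speed in m/s.
- r.move_joints(angles): joint-space move.
- r.let_go() and r.grab(squeeze=None): open the fingers fully, or close them until they stop; squeeze is the grip in N (None keeps the last).
- r.wait(seconds).
- r.inverse_kinematics(position, orientation): joint angles nearest the present ones, or None.
- r.sense(): the state.
- r.snapshot(name): name is "side" or "top" or "wrist"; returns a dict with "frame" (420x560x3 uint8, red, green, blue), "fx", "fy", "cx", "cy" (pixels), "R" (3x3) and "t" (3): a world point X has camera coordinates R X + t. Camera axes: x right, y down, z forward; pixel columns grow to the right and rows downward; lengths in m; the calibration is good to about 2 mm. A picture is of the moment at which its call begins. There is no depth.
A pose or a line that the arm cannot do raises r.IKError and nothing moves.
- r.hand_in(): hands the job in, once; it reports no verdict.
The state is a dict: "clock": time; "joints": joint angles; "joint_vel": joint speeds; "joint_torque": joint torques, N m; "tcp_pos": TCP position; "orientation": TCP orientation; "contact_force": force on the tool from outside, world axes, zero at the start; "torque": the same for the moment, N m; "opening": finger opening in m.
Only numpy, scipy, OpenCV 4.12 (cv2) and the standard library are available. Lean on these libraries where they do the work, as an engineer would, in place of code of your own. Each camera call takes 0.05 s, during which the arm holds its last target.

## Task

Take the filter cartridge out for service: squeeze its sprung tab in and, keeping it squeezed, lift the cartridge out of its dock, then set it down gently, upright, in the steel tray. Then slide the dock's dust shutter fully closed over the empty pocket. Leave the vial rack where it stands.

Things in the scene. Friction and masses are not known exactly. Their poses are not given: they have to be found in the camera images.
- dock: Fixed low white module, 110 (x) x 180 (y) x 60 mm high, black vent slots on its front (-x) face; the cartridge stands in a pocket in its top. Origin: centre of the underside; z up. Pocket: centre x +6, y -40 mm, floor 16 mm above the underside. Two rails along y on the top, 6.5 mm high, lie 36 to 41 mm either side of the dock's centre line.
- cartridge_grip (a point): Handle centre of the loose filter cartridge (0.25 kg) in the dock's pocket, axes as the dock's; 19 mm above the dock's top when seated, 63 mm above the cartridge's underside. Handle: grey block, x -12 to +20, y -15 to +15 mm, reaching 40 mm above the dock's top. Squeeze it and the tab together along x: 48 mm wide free, 39 mm squeezed, then centred on this point.
- tab (a joint): Sprung tab: grey upright blade in front (-x) of the handle, 11 mm gap, 28 mm wide in y, outer face at x -28 mm from the handle's centre, reaching 36 mm above the dock's top. Its hook, below the dock's top, holds the cartridge down. Value: travel towards the handle in m, 0 free, 0.009 at its stop; the hook is free above 0.006. Spring 2 N at first, 5.6 N at the stop; springs back.
- shutter (a joint): Travel of the dust shutter in m towards the dock's -y: 0 open, 0.072 fully closed over the pocket. It slides stiffly (about 1.5 N), stays where it is left, and cannot close while the cartridge stands in the pocket.
- shutter_fin (a point): Centre of the upright fin on the shutter, an aluminium plate on the dock's top. Fin: 36 mm along the dock's x, 8 mm thick along y, 28 mm high; this point is half-way up, 18.5 mm above the dock's top (the plate reaches 4.5 mm above it). Push it towards the dock's -y to close; fully closed it is 12 mm towards -y from the dock's centre.
- tray: Fixed open steel tray, 150 (x) x 130 (y) x 22 mm high, walls 4 mm, inner floor 4 mm above the table. Origin: centre of its underside, z up.
- rack_centre (a point): Centre of the white vial rack (104 x 72 x 50 mm, loose, with small capped vials in it) that stands on the table; this point is 25 mm up.
- cartridge: The same cartridge, grey, 84 mm tall in all; origin on its underside, straight below the handle's centre. Flat underside: x -13 to +22, y -27 to +27 mm; it stands upright by itself. The tab's hook sticks out to x -34.5 mm, 24 to 34 mm above the underside.
There are look-alikes about, which are no part of the job. Of the things like the tray, leave any that is purple; of the rest the larger one is meant.

How it is judged (in metres and radians):
On the way, in this order (a step that is already met when the one before it is completed fails the run):
1. the tab is squeezed in (0.006 m or more) while the cartridge is still seated (value of joint tab above 0.006 m and z of cartridge_grip in the frame of dock below 0.085 m), for 0.05 s.
2. the cartridge is lifted free, its underside above the dock's top (z of cartridge_grip in the frame of dock above 0.125 m), for 0.05 s.
3. the cartridge stands upright on the tray's floor, let go, the shutter not yet closed (z of cartridge_grip in the frame of tray between 0.06 and 0.072 m and x of cartridge_grip in the frame of tray between -0.07 and 0.07 m and y of cartridge_grip in the frame of tray between -0.06 and 0.06 m and angle between cartridge_grip's own z axis and vertical below 0.1 rad and contact force between the fingers and cartridge below 0.1 N and value of joint shutter below 0.06 m), for 0.2 s.
At the end, for the whole second after the job is handed in: The cartridge stands upright (within 0.1 rad) and at rest on the tray's floor inside its walls, the shutter is closed to within 5 mm of its stop, and the vial rack is within 30 mm of where it stood (z of cartridge_grip in the frame of tray between 0.06 and 0.072 m and x of cartridge_grip in the frame of tray between -0.07 and 0.07 m and y of cartridge_grip in the frame of tray between -0.06 and 0.06 m and angle between cartridge_grip's own z axis and vertical below 0.1 rad and linear speed of cartridge below 0.02 m/s and value of joint shutter above 0.067 m and distance of rack_centre from where it was at the start of the episode below 0.03 m); the robot touches nothing.
It fails at once if the cartridge is dropped (falls faster than 0.7 m/s out of the fingers) (linear speed of cartridge above 0.7 m/s and contact force between the fingers and cartridge below 0.1 N).
It fails at once if the vial rack is shoved 30 mm or more (distance of rack_centre from where it was at the start of the episode above 0.03 m).
It also fails if it takes over 64 s, if anything falls off the work surface, if the arm or the gripper's body presses on something with over 40 N, if the wrist force passes 120 N, or if a joint passes its speed limit or range.

## Working session

There is one attempt and no reset: what is moved stays moved. The work goes in short steps, each a Python script; the robot and the scene stay as the last script left them, time stands still between calls to the robot, and variables do not carry over. Pictures are saved under pics/ and viewed, and the job is handed in when it is done.

```bash
mkdir -p pics; cat > h.py <<'E'
import numpy as np, cv2, pickle
from station import r
def snap(n,f):
    s=r.snapshot(n); cv2.imwrite(f'pics/{f}.png',s['frame'][:,:,::-1]); pickle.dump({k:np.array(v) if k!='frame' else v for k,v in s.items()},open(f'pics/{f}.pkl','wb')); return s
def load(f): return pickle.load(open(f'pics/{f}.pkl','rb'))
def ray(s,u,v):
    R=np.array(s['R']);t=np.array(s['t']);c=-R.T@t
    d=R.T@np.array([(u-s['cx'])/s['fx'],(v-s['cy'])/s['fy'],1.]);return c,d/np.linalg.norm(d)
def plane(s,u,v,z):
    c,d=ray(s,u,v);return c+d*(z-c[2])/d[2]
def proj(s,X):
    p=np.array(s['R'])@np.array(X)+np.array(s['t']);return np.array([s['fx']*p[0]/p[2]+s['cx'],s['fy']*p[1]/p[2]+s['cy']])
def tri(rs):
    A=0;b=0
    for c,d in rs:
        P=np.eye(3)-np.outer(d,d);A=A+P;b=b+P@c
    X=np.linalg.solve(A,b);return X,[np.linalg.norm((np.eye(3)-np.outer(d,d))@(X-c)) for c,d in rs]
E
python3 - <<'E'
from h import *
for n in('side','top','wrist'):
    s=snap(n,n+'0');print(n,s['fx'],s['cx'],s['cy'],-np.array(s['R']).T@np.array(s['t']),np.array(s['R']).round(3).tolist())
print(r.sense())
E
```

```text
side 503.56363326015463 270.0195112266096 202.16455492536812 [-0.24892465 -0.7175855   0.71699935] [[0.69, -0.724, 0.009], [-0.4, -0.392, -0.829], [0.603, 0.568, -0.56]]
top 409.4252094443582 280.38402091376344 208.08966343880527 [ 0.2844183  -0.03898497  0.92055009] [[-0.027, -0.999, 0.017], [-0.98, 0.023, -0.198], [0.197, -0.022, -0.98]]
wrist 374.3164154584357 286.3693223981246 209.65226849812646 [0.06686139 0.60173923 0.38383107] [[0.245, 0.969, -0.001], [0.925, -0.234, 0.301], [0.291, -0.074, -0.954]]
{'clock': 0.15, 'joints': array([ 7.25538522e+01,  5.25527186e+00,  7.05643251e+01,  6.11364150e-04,
        1.04267787e+02, -3.24594968e+00]), 'joint_vel': array([ 0.00309343, -0.20644316, -0.11885476,  0.0687562 ,  0.0004709 ,
        0.00065007]), 'joint_torque': array([ 1.74341032e-03, -4.47044742e+01, -4.06908488e+01,  6.98485156e-02,
        2.75388354e-02, -1.08135705e-04]), 'tcp_pos': array([0.1471759 , 0.5817279 , 0.40376157]), 'orientation': array([-1.79912790e+02, -5.53964097e-03,  1.65799948e+02]), 'contact_force': array([-0.30249137, -0.4414202 , -0.16506487]), 'torque': array([0.00333495, 0.02097447, 0.00958576]), 'opening': 0.0882478818740436}
```

View pics/side0.png

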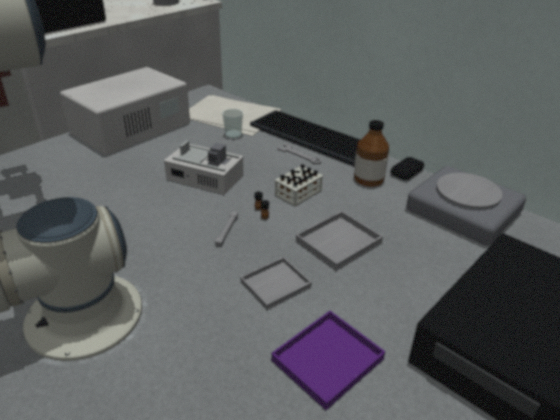

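View pics/top0.png

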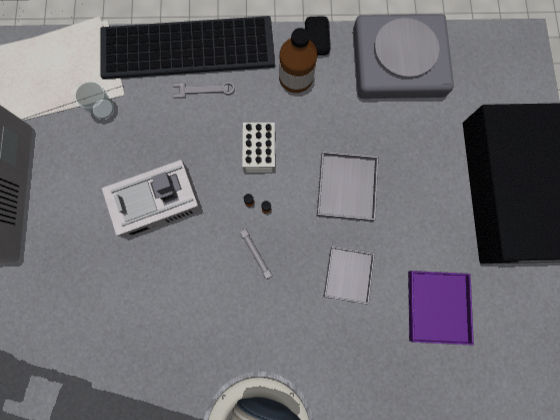

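View pics/wrist0.png

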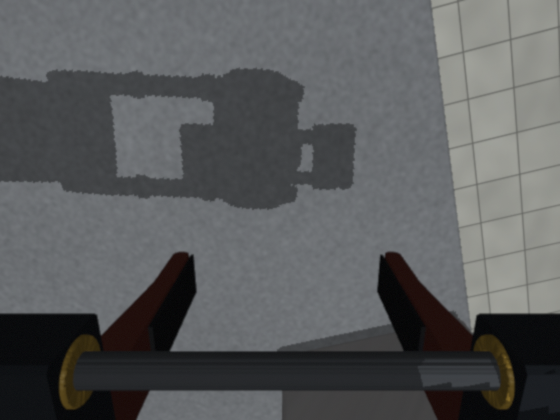

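Top view: the dock is at about (150,198), with the fin at (122,203) and the cartridge handle at (165,187). The rack is at (259,147). There are three trays: grey at (347,187), a smaller grey at (349,275) and purple at (441,307). The one meant is (347,187), the larger of the two that aren't purple. I'll enlarge to confirm.

```bash
python3 - <<'E'
from h import *
t=load('top0');s=load('side0')
a=cv2.resize(t['frame'][150:250,90:215],None,fx=5,fy=5,interpolation=cv2.INTER_CUBIC)
cv2.imwrite('pics/c1.png',a[:,:,::-1])
b=cv2.resize(s['frame'][130:200,155:255],None,fx=6,fy=6,interpolation=cv2.INTER_CUBIC)
cv2.imwrite('pics/c2.png',b[:,:,::-1])
c=cv2.resize(t['frame'][140:350,300:480],None,fx=2.8,fy=2.8)
cv2.imwrite('pics/c3.png',c[:,:,::-1])
# tray outline from top edges
for n,(u,v) in dict(dock=(150,198),tray=(347,187),small=(349,275),pur=(441,307),rack=(259,147),hand=(165,184)).items(): print(n,plane(t,u,v,.02).round(3))
E
```

```text
dock [0.496 0.232 0.02 ]
tray [ 0.511 -0.212  0.02 ]
small [ 0.313 -0.205  0.02 ]
pur [ 0.24  -0.399  0.02 ]
rack [ 0.611 -0.014  0.02 ]
hand [0.527 0.2   0.02 ]
```

View pics/c1.png

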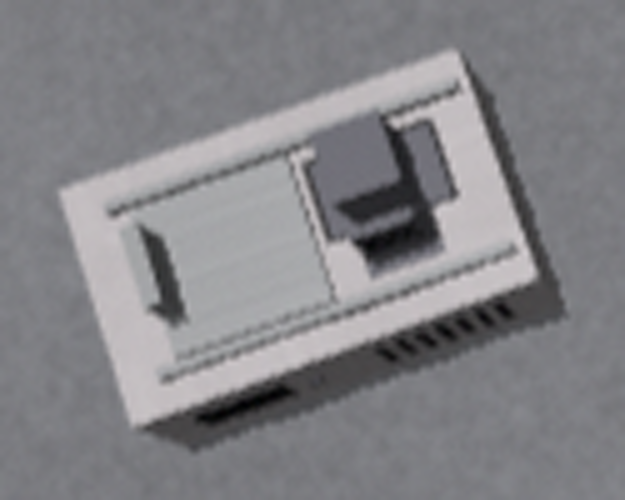

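View pics/c2.png

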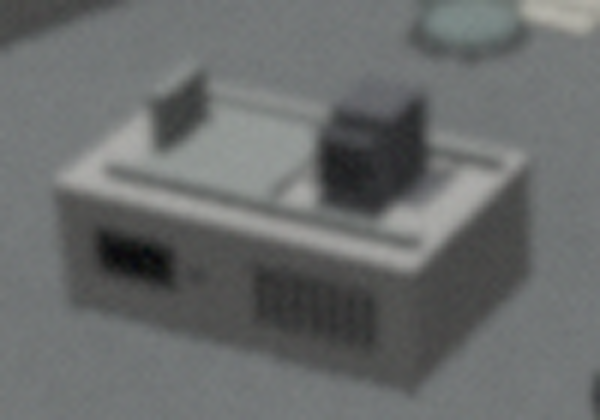

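View pics/c3.png

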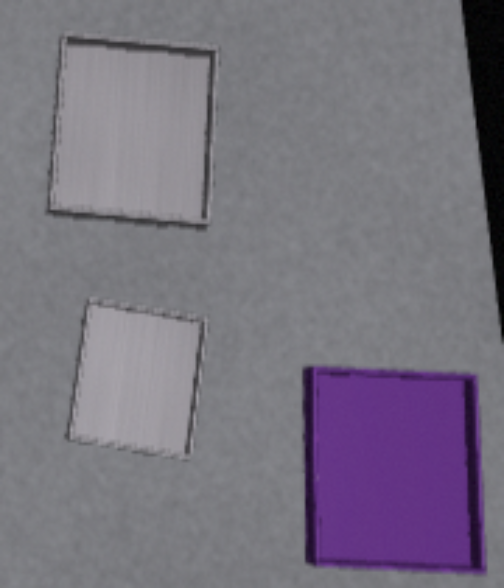

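The large grey tray at (347,187) is confirmed, and the white module has its vents on the robot-facing side. Next I'll triangulate the dock's top corners, the handle and the tray from both views.

```bash
python3 - <<'E'
from h import *
t=load('top0');s=load('side0')
T=lambda x,y:((x+.5)/5-.5+90,(y+.5)/5-.5+150)
S=lambda x,y:((x+.5)/6-.5+155,(y+.5)/6-.5+130)
P={}
for n,a,b in [('-x-y',(540,282),(413,270)),('+x-y',(457,48),(530,155)),('-x+y',(132,428),(57,185))]:
    X,e=tri([ray(t,*T(*a)),ray(s,*S(*b))]);print(n,X.round(4),np.round(e,4))
q=np.array([plane(t,*T(*a),.06) for a in[(540,282),(457,48),(60,190),(132,428)]]);print(q.round(4),'centre',q.mean(0).round(4))
d=[q[2]-q[1],q[3]-q[0],q[1]-q[0],q[2]-q[3]]
for v in d: print(np.linalg.norm(v).round(4),np.degrees(np.arctan2(v[1],v[0])).round(2))
# tray rim via mask
g=t['frame'].astype(int);roi=np.zeros(g.shape[:2],np.uint8)
C=lambda x,y:((x+.5)/2.8-.5+300,(y+.5)/2.8-.5+140)
q=np.array([plane(t,*C(*a),.022) for a in[(63,38),(217,47),(209,228),(49,212)]]);print(q.round(4),q.mean(0).round(4))
for i in range(4):
    v=q[(i+1)%4]-q[i];print(np.linalg.norm(v).round(4),np.degrees(np.arctan2(v[1],v[0])).round(2))
cv2.imwrite('pics/c4.png',cv2.resize(s['frame'][200:280,285:395],None,fx=6,fy=6,interpolation=cv2.INTER_CUBIC)[:,:,::-1])
E
```

```text
-x-y [0.466  0.1184 0.0608] [0.0002 0.0002]
+x-y [0.5711 0.1563 0.0603] [0.0006 0.0006]
-x+y [0.408  0.2894 0.0576] [0.0001 0.0001]
[[0.4663 0.1185 0.06  ]
 [0.5717 0.156  0.06  ]
 [0.5115 0.3246 0.06  ]
 [0.4075 0.2885 0.06  ]] centre [0.4892 0.2219 0.06  ]
0.179 109.67
0.1799 109.05
0.1119 19.6
0.11 19.15
[[ 0.5919 -0.1591  0.022 ]
 [ 0.5815 -0.2859  0.022 ]
 [ 0.4306 -0.2683  0.022 ]
 [ 0.4466 -0.1411  0.022 ]] [ 0.5127 -0.2136  0.022 ]
0.1272 -94.7
0.1518 173.36
0.1283 82.84
0.1464 -7.08
```

View pics/c4.png

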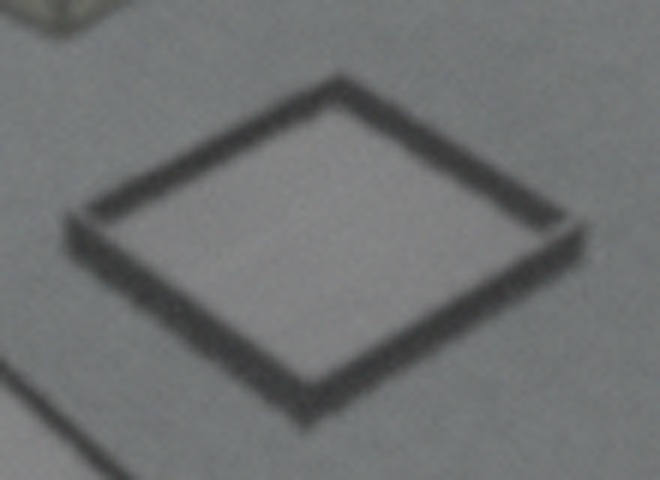

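Dock centre is (0.489,0.222), yaw about 19.3°, and the top triangulates at 0.060 with sides of 180 x 110, which matches. The tray is about 150 x 128, also a match. Next I'll move the wrist camera above the handle for two views.

```bash
cat >> h.py <<'E'
DY=np.radians(19.35); DC=np.array([.4892,.2219,0])
def dock(x,y,z): c,s_=np.cos(DY),np.sin(DY); return DC+np.array([c*x-s_*y,s_*x+c*y,z])
def undock(X): c,s_=np.cos(DY),np.sin(DY); v=np.array(X)-DC; return np.array([c*v[0]+s_*v[1],-s_*v[0]+c*v[1],v[2]])
E
python3 - <<'E'
from h import *
t=load('top0');s=load('side0')
C=lambda x,y:((x+.5)/2.8-.5+300,(y+.5)/2.8-.5+140)
S=lambda x,y:((x+.5)/6-.5+285,(y+.5)/6-.5+200)
Q=[]
for a,b in [((63,38),(340,75)),((217,47),(588,222)),((209,228),(308,395)),((49,212),(68,215))]:
    X,e=tri([ray(t,*C(*a)),ray(s,*S(*b))]);Q.append(X);print(X.round(4),np.round(e,4))
print('tray',np.mean(Q,0))
g=dock(.006,-.04,.079);print('grip',g)
for yaw in(109.35,-70.65):
    for z in(.4,.25):print(yaw,r.inverse_kinematics([g[0],g[1],z],[180,0,yaw]))
E
```

```text
[ 0.5938 -0.1601  0.0175] [0.0005 0.0005]
[ 0.582  -0.2863  0.0185] [0.0007 0.0007]
[ 0.4313 -0.2695  0.0167] [0.0003 0.0003]
[ 0.4479 -0.142   0.0176] [0.0006 0.0006]
tray [ 0.51375674 -0.21446644  0.0175637 ]
grip [0.50811459 0.18614754 0.079     ]
109.35 [ 1.65179925e+01 -3.91977279e+00  8.01909389e+01 -2.54444375e-14
  1.03728834e+02 -2.83200749e+00]
109.35 [16.51799251 -2.395369   93.96174812  0.         88.43362088 -2.83200749]
-70.65 None
-70.65 None
```

```bash
python3 - <<'E'
from h import *
g=dock(.006,-.04,.079)
r.reach([g[0],g[1],.40],[180,0,109.35]); a=snap('wrist','w1')
r.servo_line(list(dock(.006,.03,.36)),speed=.2); b=snap('wrist','w2')
print(r.sense()['clock'])
for w in(a,b):print([proj(w,dock(*p)).round(1).tolist() for p in [(-.006,-.055,.1),(.026,-.055,.1),(.026,-.025,.1),(-.006,-.025,.1),(-.022,-.054,.096),(-.022,-.026,.096)]])
for i in(1,2):
  pass
E
```

```text
2.7333
[[270.9, 222.2], [311.2, 222.3], [312.1, 185.5], [270.4, 185.4], [251.1, 219.4], [250.2, 185.4]]
[[269.9, 327.2], [312.7, 327.3], [313.7, 291.6], [269.4, 291.6], [249.0, 322.9], [247.9, 290.0]]
```

View pics/w1.png

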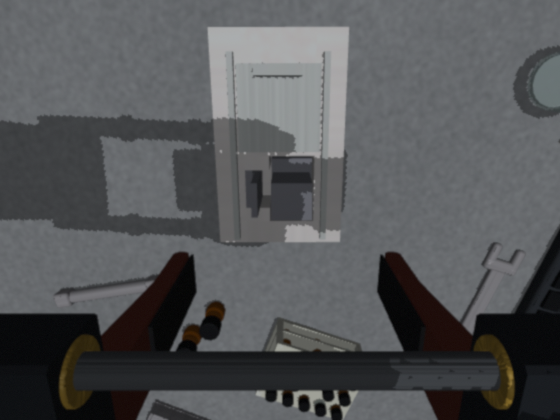

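View pics/w2.png

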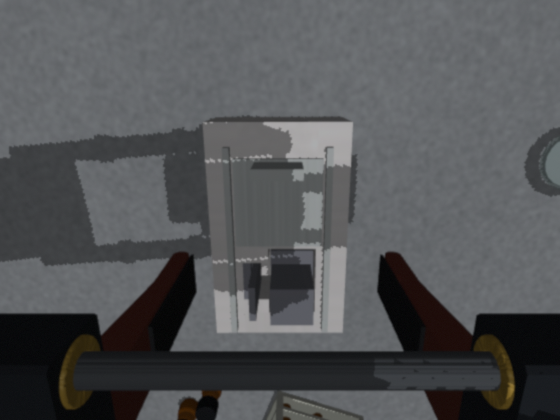

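In w1 the handle top spans about (271..313, 185..221) and the tab is at about (251,190..218), both as predicted from the dock pose. I'll measure their height by triangulating on an enlargement.

```bash
python3 - <<'E'
from h import *
a=load('w1');b=load('w2')
A=cv2.resize(a['frame'][150:240,235:325],None,fx=6,fy=6,interpolation=cv2.INTER_CUBIC)
B=cv2.resize(b['frame'][250:340,235:325],None,fx=6,fy=6,interpolation=cv2.INTER_CUBIC)
im=np.hstack([A,B]); im=cv2.convertScaleAbs(im,alpha=1.6,beta=0)
cv2.imwrite('pics/c5.png',cv2.resize(im,(800,400))[:,:,::-1])
E
```

```text
(no output)
```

View pics/c5.png

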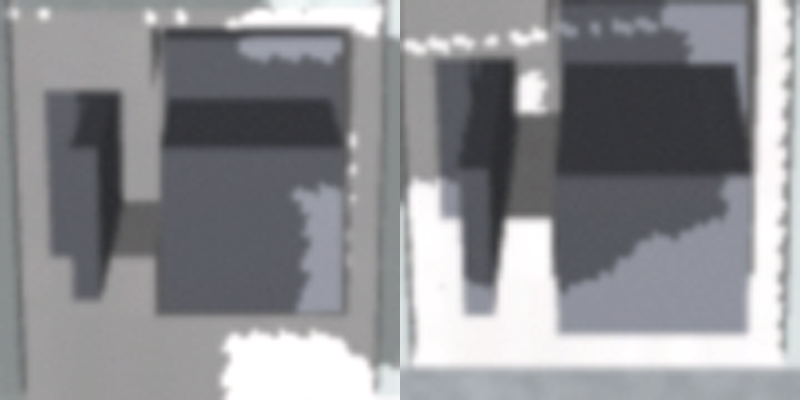

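```bash
python3 - <<'E'
from h import *
a=load('w1');b=load('w2');f=lambda p,v0:((p[0]+.5)*90/400-.5+235,(p[1]+.5)*90/400-.5+v0)
L=[]
for n,p,q in [('h',(160,148),(158,176)),('h',(342,148),(350,174)),('h',(345,313),(347,332)),('h',(156,313),(158,332)),('t',(72,148),(60,167)),('t',(74,300),(64,314))]:
    X,e=tri([ray(a,*f(p,150)),ray(b,*f(q,250))]);L.append(X);print(n,X.round(4),undock(X).round(4),np.round(e,4))
m=np.mean(L[:4],0);print(undock(m), 'on plane .1:',[undock(np.mean([plane(w,*f(p,v),.1) for p in P],0)).round(4) for w,v,P in((a,150,[(160,148),(342,148),(345,313),(156,313)]),(b,250,[(158,176),(350,174),(347,332),(158,332)]))])
# fin top edge expected
print(r.inverse_kinematics(list(dock(.006,-.04,.251)),[180,0,109.35]))
E
```

```text
h [0.4915 0.1983 0.1001] [-0.0056 -0.023   0.1001] [0.0002 0.0002]
h [0.5212 0.2085 0.0991] [ 0.0257 -0.0232  0.0991] [0.0001 0.0001]
h [0.532  0.1799 0.0981] [ 0.0265 -0.0538  0.0981] [0.0004 0.0004]
h [0.501 0.169 0.098] [-0.0064 -0.0538  0.098 ] [0.0006 0.0006]
t [0.4768 0.1919 0.0951] [-0.0217 -0.0242  0.0951] [0.0002 0.0002]
t [0.4858 0.1651 0.0949] [-0.022  -0.0525  0.0949] [0. 0.]
[ 0.01003597 -0.03846309  0.09882733] on plane .1: [array([ 0.0099, -0.0381,  0.1   ]), array([ 0.0101, -0.0377,  0.1   ])]
[16.51799251 -2.4265467  93.88894906  0.         88.53759765 -2.83200749]
```

Handle-top centre in the dock frame is (10.0,-38.4,98.8) mm, against (10,-40,100) by the text. The tab's outer face is at -22 mm, as expected. I'll grasp with the tips just above the rails.

```bash
python3 - <<'E'
from h import *
r.servo_line(list(dock(.006,-.039,.36)),speed=.15)
r.servo_line(list(dock(.006,-.039,.253)),speed=.08)
x=r.sense();print(x['clock'],x['contact_force'],x['tcp_pos'])
r.grab(20); r.wait(.2)
x=r.sense();print(x['clock'],x['opening'],x['contact_force'],undock(x['tcp_pos']))
snap('wrist','w3');snap('side','s3')
E
```

```text
4.825 [-0.29889208 -0.15881364  0.29525201] [0.50796464 0.18714851 0.2537433 ]
5.8583 0.03770562673065667 [0.17355394 0.74563753 0.62292507] [ 0.00611342 -0.039034    0.25319842]
```

View pics/w3.png

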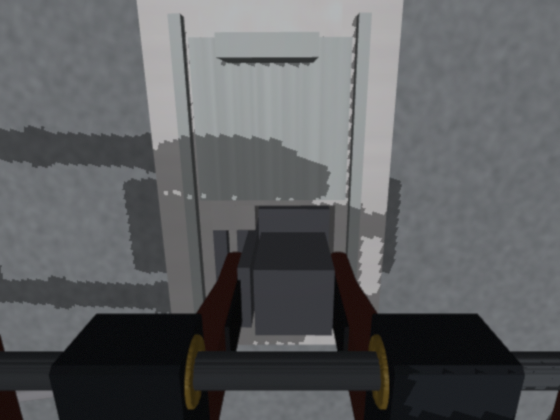

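w3 shows the pads on the handle and tab, and the gap at about (250,280) is closed. The opening is 37.7 mm against 39 expected, so it is squeezed. Now I'll lift.

```bash
python3 - <<'E'
from h import *
r.servo_line(list(dock(.006,-.039,.28)),speed=.05)
x=r.sense();print(x['opening'],x['contact_force'])
r.servo_line(list(dock(.006,-.039,.37)),speed=.1)
x=r.sense();print(x['clock'],x['opening'],x['contact_force'],undock(x['tcp_pos']))
snap('wrist','w4');s=snap('side','s4')
cv2.imwrite('pics/c6.png',cv2.resize(s['frame'][60:210,130:330],None,fx=4,fy=4)[:,:,::-1])
for yaw in (-97,83,80,86):print(yaw,r.inverse_kinematics([.5132,-.214,.25],[180,0,yaw]))
E
```

```text
0.03772961926620241 [ 0.22281003  0.04122949 -2.56117267]
7.7 0.03796120907317303 [-0.87068988 -0.309091   -2.15153882] [ 0.00595171 -0.0390046   0.36898162]
-97 None
83 [-2.61414096e+01 -9.01911983e-02  9.16900966e+01  0.00000000e+00
  8.84000946e+01 -1.91414096e+01]
80 [-2.61414096e+01 -9.01911983e-02  9.16900966e+01  0.00000000e+00
  8.84000946e+01 -1.61414096e+01]
86 [-2.61414096e+01 -9.01911983e-02  9.16900966e+01  0.00000000e+00
  8.84000946e+01 -2.21414096e+01]
```

View pics/c6.png

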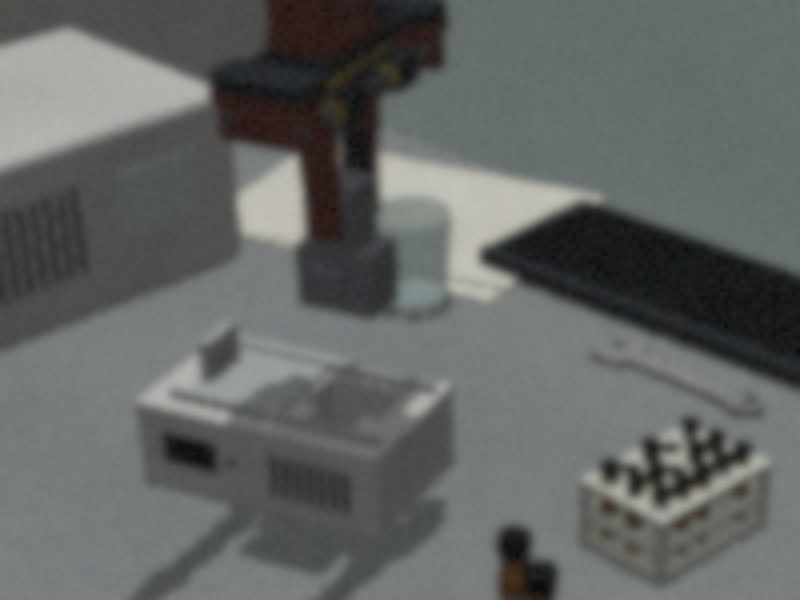

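View pics/w4.png

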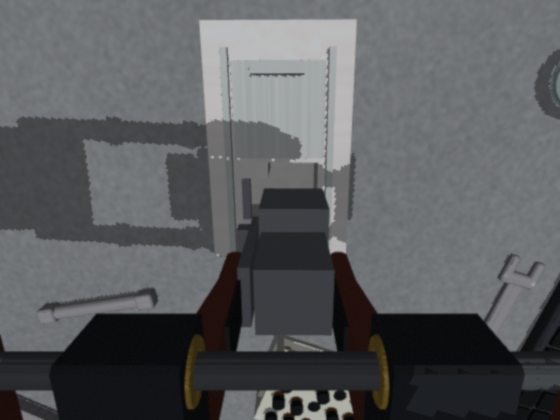

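The cartridge is out (side crop: hanging over the dock, pocket empty) and the weight reads about 2.3 N. I'll carry it to the tray at height, well above the rack.

```bash
python3 - <<'E'
from h import *
r.reach([.5132,-.214,.36],[180,0,83.6])
x=r.sense();print(x['clock'],x['opening'],x['contact_force'],x['tcp_pos'])
r.servo_line([.5132,-.214,.262],speed=.12)
snap('wrist','w5');s=snap('side','s5');t=snap('top','t5')
print(r.sense()['clock'])
cv2.imwrite('pics/c7.png',np.hstack([cv2.resize(s['frame'][120:280,280:420],(400,457)),cv2.resize(t['frame'][110:250,285:408],(400,457))])[:,:,::-1])
E
```

```text
9.2917 0.03786654731161337 [ 0.12375478  0.22131601 -2.96429994] [ 0.51352516 -0.21310601  0.36007338]
10.4083
```

View pics/c7.png

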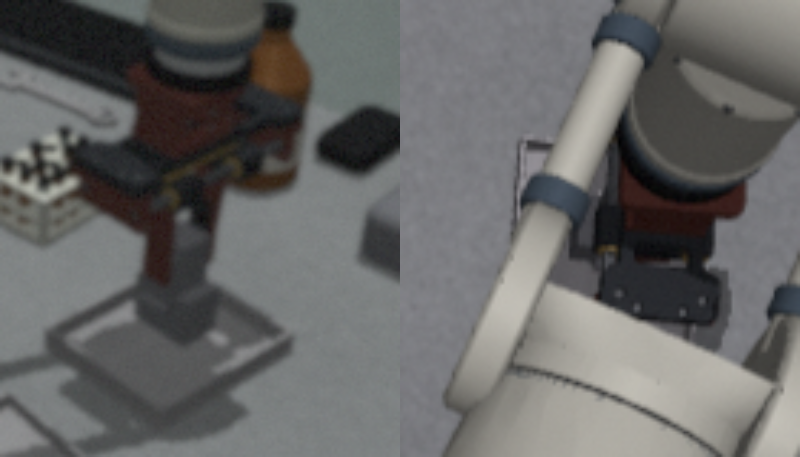

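View pics/w5.png

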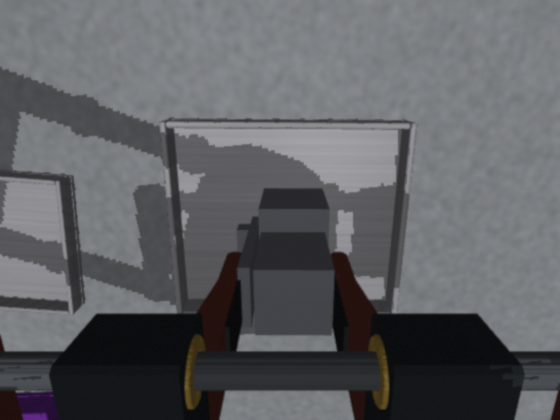

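The cartridge hangs upright over the middle of the tray. In w5 the tray spans (165..412, 122..310) and is square to the jaws. I'll lower it by feel.

```bash
python3 - <<'E'
from h import *
f0=r.sense()['contact_force'][2]
z=.262
r.servo_line([.5132,-.214,.246],speed=.05);z=.246
while z>.235:
    x=r.sense();print(z,x['tcp_pos'][2].round(4),x['contact_force'].round(2))
    if x['contact_force'][2]>f0+2.0: break
    z-=.001; r.servo_line([.5132,-.214,z],speed=.02)
r.wait(.2);x=r.sense();print(x['clock'],x['contact_force'],x['opening'])
snap('side','s6');snap('wrist','w6')
E
```

```text
0.246 0.2453 [-0.28  0.14 -1.8 ]
0.245 0.2452 [ 0.03 -0.22 -2.78]
0.244 0.244 [-0.42  0.13 -2.6 ]
0.243 0.2429 [-0.56 -0.08 -2.65]
0.242 0.2419 [-0.06 -1.39 -2.28]
0.241 0.2412 [ 0.4  -0.03 -0.37]
12.325 [ 0.48181106  0.98179952 -0.8933026 ] 0.03750108078875683
```

View pics/w6.png

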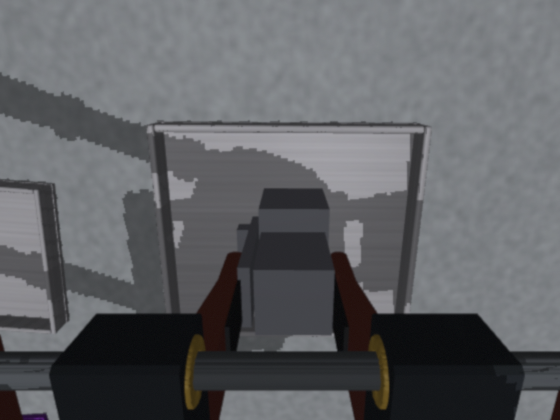

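Contact came at TCP 0.241, exactly as predicted. I'll ease down a touch and release.

```bash
python3 - <<'E'
from h import *
r.servo_line([.5132,-.214,.2405],speed=.02)
print(r.sense()['contact_force'])
r.let_go(); r.wait(.4)
x=r.sense();print(x['clock'],x['opening'],x['contact_force'],x['tcp_pos'])
r.servo_line([.5132,-.214,.36],speed=.12)
r.wait(.1)
s=snap('side','s7');snap('wrist','w7');print(r.sense()['clock'])
cv2.imwrite('pics/c8.png',cv2.resize(s['frame'][120:280,280:420],None,fx=3.5,fy=3.5)[:,:,::-1])
E
```

```text
[-0.07019298 -0.13723817  2.7919263 ]
13.9833 0.08774223929963905 [-0.10082803 -0.45283784  0.54530094] [ 0.51318573 -0.2140123   0.24050831]
15.325
```

View pics/c8.png

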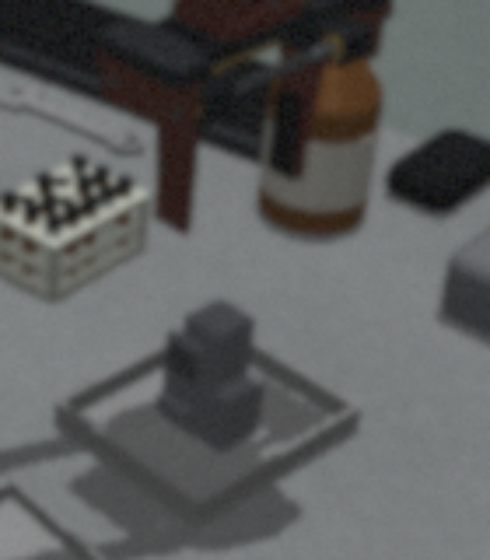

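View pics/w7.png

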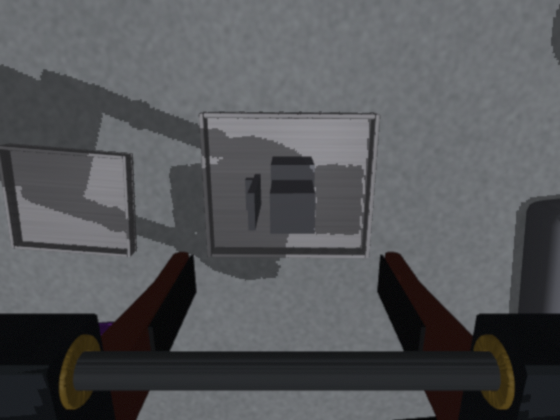

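The cartridge stands upright in the tray: the side crop is vertical, and in w7 the tray is (203..375, 115..255) with the handle at (292,205). Next I'll measure the fin from w1 and w2, and check the clearance to the grey box on the left.

```bash
python3 - <<'E'
from h import *
a=load('w1');b=load('w2');w=load('w7')
for s,n in((a,'a'),(b,'b')):
    for x in(-.018,.018):print(n,[proj(s,dock(x,y,.0925)).round(1).tolist() for y in(.056,.064)])
A=cv2.resize(a['frame'][50:110,235:325],None,fx=6,fy=6,interpolation=cv2.INTER_CUBIC)
B=cv2.resize(b['frame'][140:200,235:325],None,fx=6,fy=6,interpolation=cv2.INTER_CUBIC)
cv2.imwrite('pics/c9.png',cv2.resize(cv2.convertScaleAbs(np.vstack([A,B]),alpha=1.3),(450,600))[:,:,::-1])
t=load('top0');s=load('side0')
# oven: nearest vertical corners in side ~ (113,147 bottom),(188,125 bottom right),(188,82 top right), (108,103 top mid)
X,e=tri([ray(t,30,118),ray(s,188,84)]);print('oven?',X,e)
print('oven bottom corners',plane(s,113,148,0),plane(s,189,125,0))
# cartridge position in tray from w7 handle top corners
P=np.mean([plane(w,u,v,.088) for u,v in((271,192),(314,192),(315,232),(271,232))],0)
ty=np.radians(-6.4);v=P-np.array([.5132,-.214,.088]);print('handle top centre rel tray',np.cos(ty)*v[0]+np.sin(ty)*v[1],-np.sin(ty)*v[0]+np.cos(ty)*v[1])
E
```

```text
a [[253.0, 73.9], [252.7, 62.0]]
a [[302.8, 74.0], [302.9, 62.1]]
b [[250.7, 179.7], [250.4, 168.0]]
b [[303.9, 179.8], [304.1, 168.1]]
oven? [0.61635731 0.42326261 0.17712253] [np.float64(0.006297152710644425), np.float64(0.006297152710644293)]
oven bottom corners [0.40374367 0.54809388 0.        ] [0.66479497 0.51166072 0.        ]
handle top centre rel tray 0.004226742461370756 0.002030908649435057
```

View pics/c9.png

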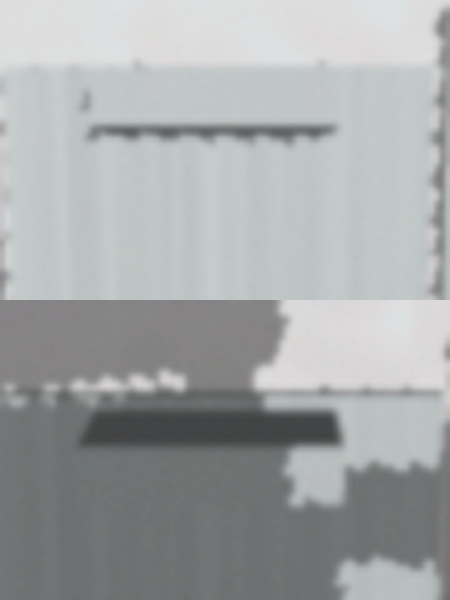

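The fin's edges fall where predicted (253..303 px wide, +y top edge at row ~169 against 168). I'll check its height from w3 and w4, then go behind it with closed fingers.

```bash
python3 - <<'E'
from h import *
a=load('w3');b=load('w4')
A=cv2.resize(a['frame'][20:80,205:330],None,fx=5,fy=5,interpolation=cv2.INTER_CUBIC)
B=cv2.resize(b['frame'][50:110,215:340],None,fx=5,fy=5,interpolation=cv2.INTER_CUBIC)
cv2.imwrite('pics/c10.png',np.vstack([A,B])[:,:,::-1])
r.reach(list(dock(0,.09,.36)),[180,0,109.35]); r.grab(10)
x=r.sense();print(x['clock'],x['opening'],x['contact_force'],undock(x['tcp_pos']))
s=snap('wrist','w8');print(proj(s,dock(0,.09,.197)),proj(s,dock(0,.06,.0925)))
E
```

```text
18.5583 0.0005008038682390371 [ 0.25292605 -0.45751954 -0.05223014] [4.30211302e-06 9.00013046e-02 3.60010134e-01]
[286.07202521 292.9215639 ] [286.08971407 255.64560023]
```

View pics/c10.png

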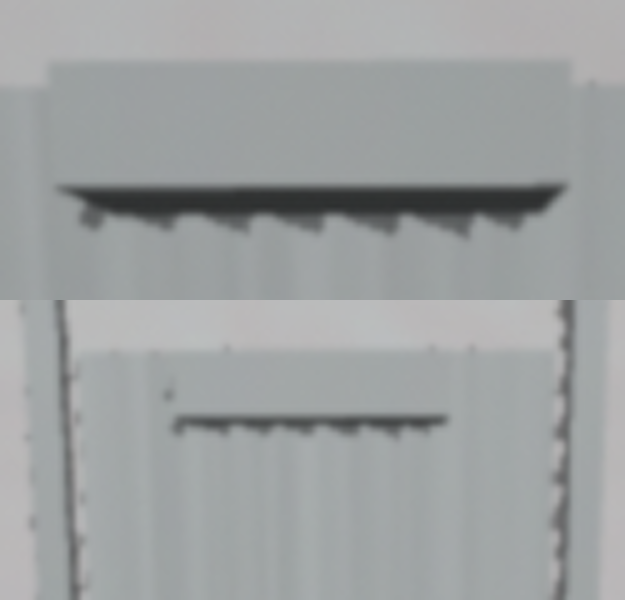

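View pics/w8.png

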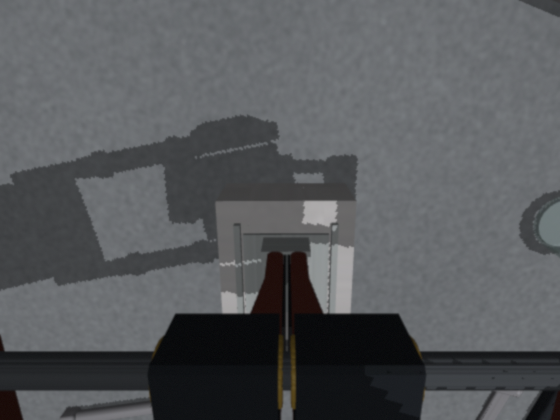

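```bash
python3 - <<'E'
from h import *
a=load('w3');b=load('w4')
for p,q in(((57,186),(172,117)),((567,186),(448,117))):
    X,e=tri([ray(a,p[0]/5-.4+205,p[1]/5-.4+20),ray(b,q[0]/5-.4+215,q[1]/5-.4+50)]);print(undock(X).round(4),np.round(e,4))
r.servo_line(list(dock(0,.09,.2545)),speed=.1)
x=r.sense();print(x['clock'],x['contact_force'],undock(x['tcp_pos']))
s=snap('side','s9');cv2.imwrite('pics/c11.png',cv2.resize(s['frame'][80:220,130:290],None,fx=4.5,fy=4.2)[:,:,::-1]);snap('wrist','w9')
E
```

```text
[-0.0185  0.0554  0.0914] [0. 0.]
[0.0171 0.0552 0.0951] [0.0001 0.0001]
19.8167 [-0.80106231 -0.97372866  0.31221054] [2.52630873e-04 9.00523683e-02 2.55475948e-01]
```

View pics/c11.png

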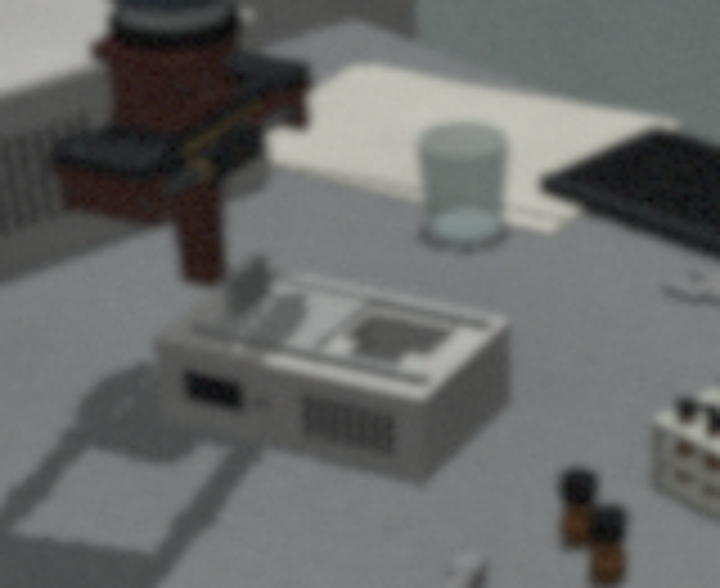

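View pics/w9.png

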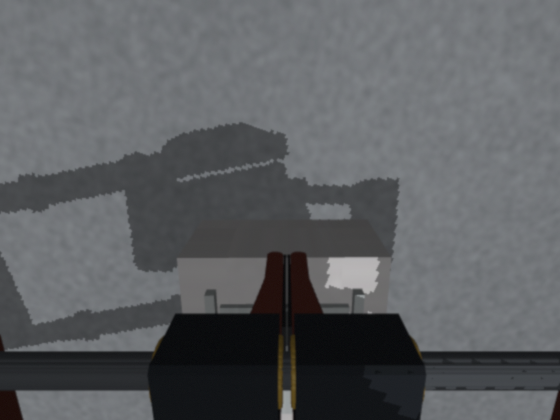

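The fin measures y -face at 55.3 and top at 93 mm, which agrees with the text (56, 92.5). The fingers are behind it, so I'll push with force monitoring.

```bash
python3 - <<'E'
from h import *
ny=np.array([-np.sin(DY),np.cos(DY),0])
y=.09
for y in [.075,.055,.035,.018]:
    r.servo_line(list(dock(0,y,.2545)),speed=.05);x=r.sense();print(y,(x['contact_force']@ny).round(2),undock(x['tcp_pos']).round(4))
while y>-.012:
    y-=.002; r.servo_line(list(dock(0,y,.2545)),speed=.03);r.wait(.05);x=r.sense();f=x['contact_force']@ny;print(round(y,4),f.round(2),undock(x['tcp_pos'])[1].round(4))
    if f>10: break
print(x['clock'])
snap('wrist','w10')
s=snap('side','s10');cv2.imwrite('pics/c12.png',cv2.resize(s['frame'][80:220,130:290],None,fx=4.5,fy=4.2)[:,:,::-1])
E
```

```text
0.075 1.4 [0.     0.0745 0.2546]
0.055 -0.02 [0.     0.0545 0.2545]
0.035 0.25 [0.     0.0346 0.2545]
0.018 -0.14 [0.     0.0175 0.2545]
0.016 -0.04 0.016
0.014 1.46 0.014
0.012 0.33 0.0119
0.01 0.94 0.0099
0.008 1.03 0.0078
0.006 1.36 0.0059
0.004 6.4 0.0049
0.002 12.23 0.0042
24.3583
```

View pics/c12.png

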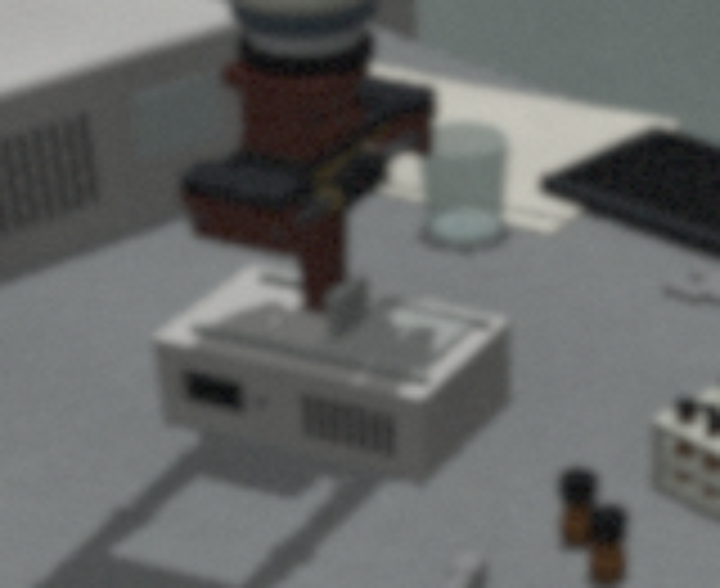

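It met a hard stop (12 N) at TCP y of about 4.5 mm, and the pocket looks covered. I'll back off, rise and measure the fin's final place.

```bash
python3 - <<'E'
from h import *
r.servo_line(list(dock(0,.03,.2545)),speed=.08)
r.servo_line(list(dock(0,.03,.36)),speed=.12)
r.servo_line(list(dock(0,-.05,.38)),speed=.15)
r.wait(.2);w=snap('wrist','w11');s=snap('side','s11');x=r.sense();print(x['clock'],x['contact_force'])
for z,yy in((.0925,-.008),(.0925,-.016),(.0645,-.016)):print([proj(w,dock(xx,yy,z)).round(1).tolist() for xx in(-.018,.018)])
cv2.imwrite('pics/c13.png',cv2.resize(w['frame'][20:270,170:390],None,fx=2.4,fy=2.4,interpolation=cv2.INTER_CUBIC)[:,:,::-1])
cv2.imwrite('pics/c14.png',cv2.resize(s['frame'][120:280,150:400],None,fx=3.2,fy=3.2)[:,:,::-1])
s0=load('side0');d=cv2.absdiff(s0['frame'][160:205,270:325],s['frame'][160:205,270:325]);print('rack diff',d.mean(),d.max())
E
```

```text
26.9917 [-0.10587559  1.1756202   0.47916567]
[[261.2, 152.8], [311.6, 152.9]]
[[261.4, 163.9], [311.4, 164.0]]
[[263.7, 157.5], [309.1, 157.5]]
rack diff 4.980875420875421 18
```

View pics/c13.png

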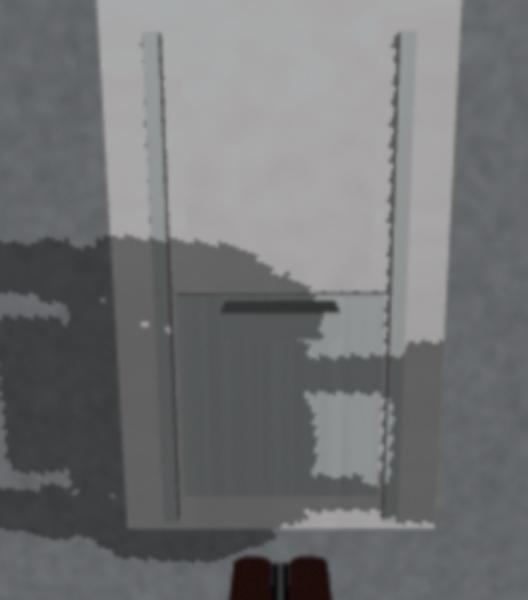

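View pics/c14.png

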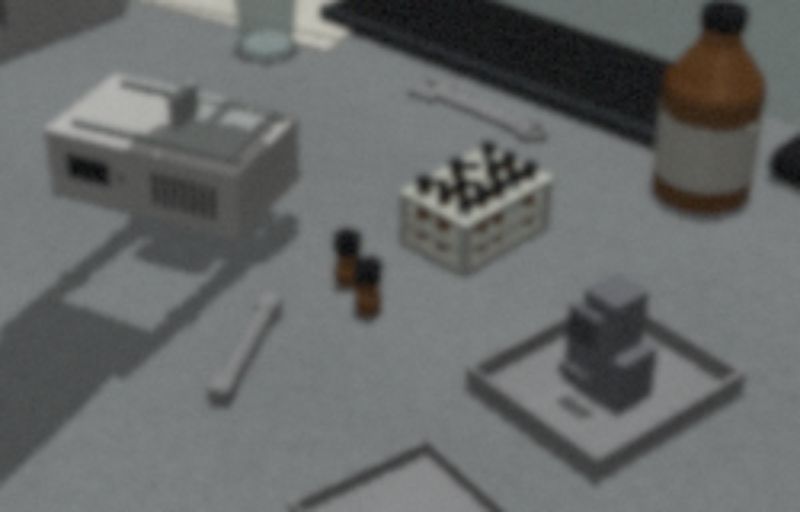

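Fin +y top edge is at row 150 where a full close predicts 152.8, so it may be about 2 mm short. I'll cross-check using the plate edges in both states.

```bash
python3 - <<'E'
from h import *
a=load('w4');b=load('w11');w1=load('w1')
for n,s,us in(('w4',a,(250,290,305)),('w1',w1,(250,285,305)),('w11',b,(265,285,300))):
    g=cv2.cvtColor(s['frame'],cv2.COLOR_RGB2GRAY).astype(float)
    for u in us:
        c=g[:,u-2:u+3].mean(1);d=np.diff(c);k=[i for i in range(20,250) if abs(d[i])>8 and abs(d[i])>=abs(d[i-1:i+2]).max()]
        print(n,u,[(i,round(d[i]),round(undock(plane(s,u,i+.5,.0645))[1]*1000,1),round(undock(plane(s,u,i+.5,.0925))[1]*1000,1)) for i in k])
E
```

```text
w4 250 [(59, -10, np.float64(65.6), np.float64(63.4)), (72, -23, np.float64(57.0), np.float64(55.6)), (76, 15, np.float64(54.3), np.float64(53.2)), (120, -24, np.float64(23.5), np.float64(25.5)), (177, -12, np.float64(-19.7), np.float64(-13.4)), (218, 13, np.float64(-53.3), np.float64(-43.7)), (223, -17, np.float64(-57.5), np.float64(-47.6))]
w4 290 [(59, -10, np.float64(65.6), np.float64(63.4)), (72, -48, np.float64(57.0), np.float64(55.6)), (75, 34, np.float64(54.9), np.float64(53.8)), (134, -20, np.float64(13.3), np.float64(16.2)), (137, -9, np.float64(11.0), np.float64(14.2)), (159, 20, np.float64(-5.6), np.float64(-0.8)), (161, -21, np.float64(-7.1), np.float64(-2.1)), (187, -27, np.float64(-27.6), np.float64(-20.6)), (208, 14, np.float64(-44.9), np.float64(-36.1)), (231, -13, np.float64(-64.4), np.float64(-53.8))]
w4 305 [(59, -9, np.float64(65.6), np.float64(63.4)), (72, -13, np.float64(57.0), np.float64(55.7)), (74, 13, np.float64(55.6), np.float64(54.4)), (162, -27, np.float64(-7.9), np.float64(-2.8)), (188, -25, np.float64(-28.4), np.float64(-21.4)), (208, 14, np.float64(-4
[... 2087 characters left out ...]
-78.7))]
w11 300 [(138, -9, np.float64(-1.1), np.float64(2.2)), (141, -24, np.float64(-3.4), np.float64(0.1)), (144, -25, np.float64(-5.8), np.float64(-2.0)), (150, 13, np.float64(-10.5), np.float64(-6.3)), (160, 21, np.float64(-18.4), np.float64(-13.5)), (168, -21, np.float64(-24.8), np.float64(-19.3)), (183, 19, np.float64(-37.1), np.float64(-30.4)), (191, -9, np.float64(-43.8), np.float64(-36.5)), (196, -11, np.float64(-48.0), np.float64(-40.3)), (201, -8, np.float64(-52.3), np.float64(-44.2)), (208, -9, np.float64(-58.3), np.float64(-49.6)), (217, -11, np.float64(-66.1), np.float64(-56.7)), (232, 24, np.float64(-79.5), np.float64(-68.8)), (239, -23, np.float64(-85.8), np.float64(-74.5))]
```

Plate travel reads about 69–70 mm, but the same view reads the dock's -y edge at -87 instead of -90. That bias would account for the 2 mm. To be sure, I'll push once more, a bit harder.

```bash
python3 - <<'E'
from h import *
ny=np.array([-np.sin(DY),np.cos(DY),0])
r.servo_line(list(dock(0,.03,.36)),speed=.15)
r.servo_line(list(dock(0,.03,.2545)),speed=.1)
r.servo_line(list(dock(0,.009,.2545)),speed=.05)
y=.009
while y>-.006:
    y-=.001; r.servo_line(list(dock(0,y,.2545)),speed=.03);r.wait(.05);x=r.sense();f=x['contact_force']@ny;print(round(y,4),f.round(2),undock(x['tcp_pos'])[1].round(4))
    if f>20: break
r.servo_line(list(dock(0,.03,.2545)),speed=.08)
r.servo_line(list(dock(0,.03,.36)),speed=.12)
r.servo_line(list(dock(0,-.05,.38)),speed=.15)
r.wait(.2);b=snap('wrist','w12');print(r.sense()['clock'])
g=cv2.cvtColor(b['frame'],cv2.COLOR_RGB2GRAY).astype(int);h=cv2.cvtColor(load('w11')['frame'],cv2.COLOR_RGB2GRAY).astype(int)
print(g[138:154,283:288].mean(1),h[138:154,283:288].mean(1))
E
```

```text
0.008 -0.62 0.0081
0.007 0.3 0.007
0.006 -0.16 0.006
0.005 3.36 0.0053
0.004 7.6 0.005
0.003 9.62 0.0046
0.002 13.14 0.0042
0.001 15.97 0.0039
0.0 20.0 0.0036
34.675
[98.6 98.2 97.8 94.  83.4 85.2 83.2 66.4 53.4 51.2 51.2 55.4 68.2 81.8
 86.  86.8] [98.6 98.2 97.8 94.  83.8 85.2 83.2 66.  53.6 51.6 51.2 55.2 68.  81.2
 86.2 86.6]
```

A second push to 20 N met the same hard stop, and the fin's pixels are unchanged, so the shutter is at its stop. The last side view shows the cartridge upright in the tray and the rack where it was, with the arm clear of everything. Handing in.

```bash
python3 - <<'E'
from h import *
r.hand_in();print(r.sense()['clock'])
E
```

```text
the job is handed in; nothing more can be done
the job is handed in; nothing more can be done
```

I squeezed the tab and lifted the cartridge out of the dock, set it down in the larger grey tray, and slid the shutter closed. I handed in at about 35 s of the 64 s; no verdict is reported.

- **Squeeze and lift:** The jaws stopped at 37.7 mm, against 39 mm expected. They held there through the lift, with about 2.3 N of weight felt.
- **Placing:** The cartridge touched the tray floor at the predicted height, and I let go there. Its handle then measured about 2 mm from the tray's centre or less. The last side view shows it upright.
- **Shutter:** It reached a hard stop, and a second push to 20 N did not move it.
- **Rack:** It looks unmoved in the side view, where the image difference was only noise. I did not measure its position.

One check disagreed: wrist-camera readings put the shutter's travel at about 69–70 mm instead of 72 mm. That is above the required 67 mm. The same view also misplaced the dock's edge by about 3 mm, so I trusted the hard stop.

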